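Take the T-shaped slab template off its keeper peg and nest it in the template case

ROBOT

A 6-joint arm with a two-finger parallel gripper is mounted at the origin on the work surface. World frame = base frame: x ahead of the robot, y to its left, z up, the work surface at z = 0. Lengths are in mm, angles in rad, forces in N, time in s.
With the tool pointing down it reaches from about 350 to 975 mm from the base axis. Payload 4.9 kg.
Tool frame: the origin (TCP) lies at the very end of the fingers, on their centre line; the grasp point (between the pads) lies 19 mm behind it; z points along the fingers, y is the line along which they close (so a half turn about z gives the same grasp; the last joint's range is limited). The gripper opens to 85 mm and grips with 20 to 120 N. Pads are 22 mm wide; open, the fingers measure 114 mm over their backs; the gripper's body (76 mm by 85 mm) begins 54 mm behind the grasp point. The pads swing forward as they close: fully open they stand 13 mm farther back than shut.
Start: joints at [1.011, 0.053, 1.613, -0, 1.476, -0.119], TCP at [266.652, 565.242, 231.304] pointing down, gripper open.
Joint ranges: [-3.01, 3.01], [-1.01, 2.22], [0.06, 2.58], [-1.02, 4.17], [0.09, 2.62], [-3.14, 3.14]. Speed limits (rad/s): [2.57, 2.57, 3.14, 3.14, 3.14, 3.14].

INTERFACE

Orientations are given as a rotation vector (axis times angle).
In Python, from cell import status, capture, order gives the robot as it stands. The module is installed in compiled form; this text tells all that it offers.
- The arm moves only by the tool step_arm, never from a script. Its argument "deltas" is a list of rows, each a list of 5 numbers: the gripper's target within -1 to 1 (fully open at 1, half-way at 0, shut at -1), then the shift along the world's x, y, z as a fraction of full scale, then the turn about the world's z as a fraction of full scale. In form: [[gripper, tx, ty, tz, turn], ...]. A call has 1 to 5 rows; each row shifts and turns the commanded pose from where the row before left it; what a row does not reach is not made up. Full scale, the value 1, is 1 m for a shift and pi/4 rad for a turn. A row lasts 1/10 s, in which the tool goes at most 50 mm and 8.59 degrees, less where a joint would pass 70% of its speed; a pose out of reach is approached as far as the arm can. A call with a number of a shift or a turn outside -1 to 1 is refused whole. A call with a gripper value outside its range is refused whole. The fingers move at their own pace and stop on an object; "squeeze" is the grip in N (left out, the last holds). Time passes only in rows, so rows that do not move let the fingers close. It gives the time, the measured TCP pose, the force, the opening and the grip force at its end, in the units of the state.
- status.observe(): the state, without advancing time (a new reading comes with each control period).
- capture(name): name is "scene" or "top" or "wrist"; returns a dict with "color" (400x640x3 uint8, red, green, blue), "range_z" (400x640 float32, mm along the optical axis (not along the pixel's ray), 0 where there is no reading), "intrinsics" (3x3 intrinsics, pixels), "k1" (the pictures are not rectified: a ray, as slopes to the right and down, at radius r is drawn at 1 + k1 r^2 times it, then the intrinsics apply), "R" (3x3) and "t" (3): a world point X has camera coordinates R X + t. Camera axes: x right, y down, z forward; pixel columns grow to the right and rows downward; lengths in mm; the calibration is good to about 2 mm. A picture is of the moment at which its call begins.
- order.finish_job(): hands the job in; it is judged then, once.
The state is a dict: "time": time; "joints": joint angles; "dq": joint speeds; "tau": joint torques, N m; "position": TCP position; "tool_rot": TCP orientation; "ft_force": force on the tool from outside, world axes, zero at the start; "wrist_torque": the same for the moment, N m; "gripper_width": opening from 0.0 (shut) to 1.0 (fully open); "finger_force": force on a finger pad.
Only numpy, scipy, OpenCV 4.12 (cv2) and the standard library are available. Lean on these libraries where they do the work, as an engineer would, in place of code of your own. Each camera call takes 0.05 s, during which the arm holds its last target. There are 200 camera calls.

TASK

Put the T-shaped slab template away in its case: press down the sprung keeper of the peg it hangs on until it snaps flat, lift the template off the peg, and lower it, still in the grip, into the free gap in the case so that its stem nests between the two straight templates and it lies flat on the case floor. Leave the round template hanging behind its raised keeper, the straight templates in their places in the case, and everything else on the table undisturbed.

Things in the scene. Friction and masses are not known exactly. Their poses are not given: they have to be found in the camera images.
- board: Fixed wooden board: panel 380 mm wide, sloping 50 degrees, top 0.18 m high. Origin on the table below the middle of its lower front edge; x level, to the back, y left, z up. The face starts 16 mm above the origin and rises along u = (0.643,0,0.766); its outward normal is n = (-0.766,0,0.643) (board axes). Two steel pegs along n, 165 mm up the slope, 90 mm left and right of the middle.
- peg_a (a point): Axis of the left (board's +y) peg at the panel's face; axes as the board's. The peg is a steel channel, 14 mm wide and 14 mm high, and stands 64 mm out of the face along n.
- peg_b (a point): the same for the right (board's -y) peg, which is alike
- keeper_a (a joint): Left peg's keeper (rad): 0 raised (nothing slides off), 0.55 flat in the channel (a template passes). Steel bar 40 by 7.5 mm, hinged (axis y) near the peg's outer end, 58 mm out along n, 3 mm up-slope of the peg's axis; raised, its free end points back to the panel. An over-centre spring snaps it to the nearer end: pressed past 0.275 it goes flat and stays. About 4 N straight down on its pad.
- keeper_b (a joint): the same for the right peg's keeper
- pad_a (a point): Middle of the top of the left keeper's thumb pad (14 by 16 mm), 28 mm from the hinge; moves with it. Raised, the pad is nearly level (37 mm out along n, 22 mm up-slope of the peg's axis) and is pressed straight down; flat, it is 30 mm out and 8.5 mm up-slope of the peg's axis, 1.5 mm proud of the channel.
- pad_b (a point): the same for the right keeper
- tee: T-shaped 9 mm plywood template, about 0.1 kg, hung on either peg, flat on the panel. Origin: centre of its hanging slot, underside; x along the stem to its end (hanging: up-slope), z out of the top face. Stem 50 mm wide, to x = +26 mm; crossbar x = -129 to -79 mm, 150 mm wide. Slot 28 (x) by 24 mm (y): hanging, the origin is 7 mm down-slope of the peg's axis. It comes off by moving 64 mm out along n.
- tee_grip (a point): Centre of the tee's wooden grip bar, which stands on the top face: 64 mm long (tee x), 22 mm wide (y), 28 mm high. The point is at x = -92 mm, 23 mm above the underside, 14 mm below the bar's top; axes as the tee's. The peg sticks out above it while hanging.
- round: The other hung plywood template, to be left alone: a disc 104 mm across on a stem, with the same slot, grip bar and origin as the tee
- case: Fixed open wooden case, inside 160 (x) by 155 mm (y), walls 9 mm thick; floor 8 mm and wall tops 20 mm above the table. Origin on the table under its middle, z up. Two straight templates lie side by side at its +x end, 57 mm apart; the tee's crossbar goes across the -x end, its stem between them. In place the tee has about 2.5 mm play each way.
- seat (a point): Point on the case floor, 51.5 mm along the case's x from its middle, where the tee's origin lies when home with its x along the case's x; axes as the case's
- strip_a: Loose straight plywood template in the case, on its +y side: 94 by 48 by 9 mm with a wooden grip bar 22 mm high; origin at the middle of its underside
- strip_b: the same on the case's -y side
- bowl: bystander: bisque bowl, 124 mm across, 65 mm high; loose, origin at the middle of its underside
- pot: bystander: dark clay pot standing upside down, 104 mm across, 74 mm high; loose, origin at the middle of its underside
- brush_cup: bystander: terracotta cup, 72 mm across and 75 mm high, with three brushes leaning in it up to 0.19 m high; loose, origin at the middle of its underside
- rolling_pin: bystander: wooden rolling pin, 320 mm long, 48 mm thick; loose, origin at the middle of its underside
- knife: bystander: flat wooden modelling knife, 180 mm long; loose, origin at the middle of its underside
- loop_tool: bystander: trimming tool with a wooden handle and a steel loop, 150 mm long; loose, origin at the middle of its underside
- slip_jar: bystander: glass jar with white lid, 72 mm across, 95 mm high; loose, origin at the middle of its underside
Things that resemble listed ones, but are neither listed nor needed, are in the scene too. Leave any orange look-alike of the strip_a alone.

How it is judged:
By the outcome, as a careful person would: the job done as asked, in the order asked, and still so for the second after the job is handed in, with the robot touching nothing.
It also fails if it takes over 54 s, if anything falls off the work surface, if the arm or the gripper's body presses on something with over 40 N, if the wrist force passes 120 N, or if a joint passes its speed limit or range.

## Working session

There is one attempt and no reset: what is moved stays moved. The work goes in short steps, Python scripts to look and compute and a tool call to move; the robot and the scene stay as the last step left them, time stands still between calls to the robot, and variables do not carry over. Pictures are saved under pics/ and viewed, at most 13 in all, crops included, and the job is handed in when it is done.

Besides the shell and the picture viewer there is one more tool, called by a JSON object that holds its "method" and its "body", one argument or row to a line. step_arm: Moves the arm, as the interface text tells. Shift numbers are shares of 1 m and turn numbers shares of pi/4 rad, none past 1 either way. Its arguments: {"type":"object","properties":{"deltas":{"type":"array","items":{"type":"array","items":{"type":"number","minimum":-1,"maximum":1}}},"squeeze":{"type":"number"}},"required":["deltas"]}

```bash
mkdir -p pics; cat > h.py <<'E'
import numpy as np,cv2,pickle
from cell import status,capture,order
def snap(n,f):
    c=capture(n); pickle.dump(c,open(f+'.pkl','wb')); cv2.imwrite('pics/'+f+'.png',c['color'][:,:,::-1]); return c
def load(f): return pickle.load(open(f+'.pkl','rb'))
def cloud(c):
    K=np.array(c['intrinsics'],float);k1=c['k1'];h,w=c['range_z'].shape
    v,u=np.mgrid[:h,:w].astype(float)
    xd=(u-K[0,2])/K[0,0];yd=(v-K[1,2])/K[1,1];x,y=xd.copy(),yd.copy()
    for _ in range(15):
        f=1+k1*(x*x+y*y);x,y=xd/f,yd/f
    z=c['range_z'].astype(float);P=np.stack([x*z,y*z,z],-1)
    W=(P-np.array(c['t']).ravel())@np.array(c['R']); W[z==0]=np.nan
    return W
def proj(c,X):
    K=np.array(c['intrinsics'],float);p=np.array(c['R'])@np.array(X,float)+np.array(c['t']).ravel()
    s=p[:2]/p[2];s=s*(1+c['k1']*(s@s));return K[0,0]*s[0]+K[0,2],K[1,1]*s[1]+K[1,2]
E
python3 - <<'E'
from h import *
snap('top','top1');snap('scene','scene1')
s=status.observe();print(s['time'],s['position'],s['tool_rot'],s['gripper_width'])
E
```

```text
0.1 [266.35784286 564.77353041 230.16787013] [-6.86677891e-01 -3.06500300e+00  2.77910625e-03] 0.9987254407818379
```

View pics/top1.png

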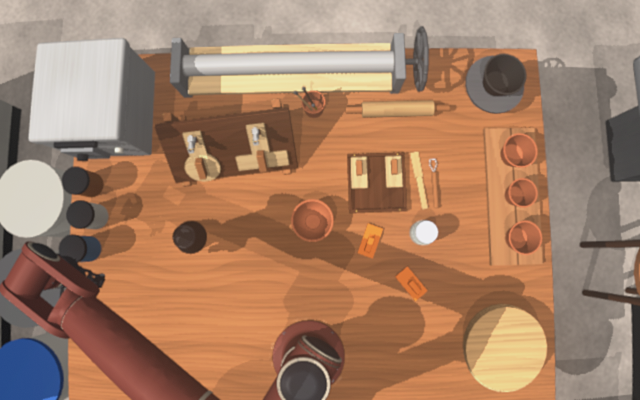

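View pics/scene1.png

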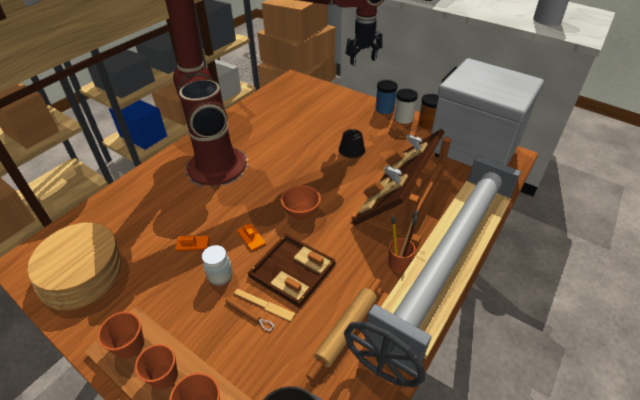

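```bash
python3 - <<'E'
from h import *
c=load('top1');im=c['color'][:,:,::-1]
cv2.imwrite('pics/c1.png',cv2.resize(im[95:225,145:445],None,fx=2.65,fy=2.65,interpolation=cv2.INTER_CUBIC))
W=cloud(c)
np.set_printoptions(precision=1,suppress=True)
for n,(u,v) in dict(boardmid=(226,135),bl=(165,140),br=(290,125),casefloor=(377,200),table=(330,180)).items(): print(n,W[v,u])
E
```

```text
boardmid [639.4 220.7 138.7]
bl [627.4 395.8 142.8]
br [664.8  39.1 140.6]
casefloor [ 462.6 -213.8    4.8]
table [525.3 -72.4   5.3]
```

View pics/c1.png

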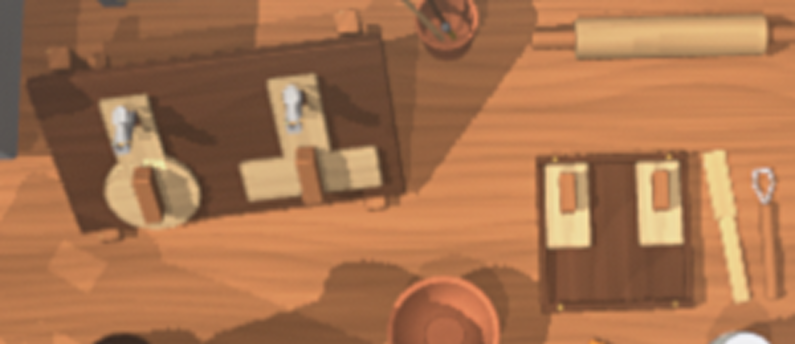

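```bash
cat >> h.py <<'E'
def ray(c,u,v):
    K=np.array(c['intrinsics'],float);xd=(u-K[0,2])/K[0,0];yd=(v-K[1,2])/K[1,1];x,y=xd,yd
    for _ in range(20):
        f=1+c['k1']*(x*x+y*y);x,y=xd/f,yd/f
    R=np.array(c['R']);o=-R.T@np.array(c['t']).ravel();return o,R.T@np.array([x,y,1.])
def hit(c,u,v,n,d):  # plane n.X=d
    o,r=ray(c,u,v);return o+r*(d-n@o)/(n@r)
E
cat > a.py <<'E'
from h import *
np.set_printoptions(precision=1,suppress=True)
c=load('top1');W=cloud(c)
m=np.zeros(W.shape[:2],np.uint8);cv2.fillPoly(m,[np.array([[160,128],[290,112],[296,162],[180,180]])],1)
P=W[(m>0)&np.isfinite(W[...,2])]
best=None
rng=np.random.default_rng(0)
hsv=c['color'].astype(int);dark=(hsv[...,0]<110)[(m>0)&np.isfinite(W[...,2])]
P=P[dark];
for k in range(4):
    ce=P.mean(0);n=np.linalg.svd(P-ce,full_matrices=False)[2][2];n*=np.sign(n[2]);r=(P-ce)@n
    P=P[abs(r)<max(2*r.std(),2)]
d=n@ce;print('n',n,'d',d,len(P),r.std(),'slope',np.degrees(np.arccos(n[2])),'yaw',np.degrees(np.arctan2(-n[1],-n[0])))
np.save('plane.npy',[*n,d])
f=lambda x,y:(145+(x+.5)/2.65-.5,95+(y+.5)/2.65-.5)
for p in [(240,164),(246,201),(377,147),(382,184),(268,80),(316,74)]: print('tee top',p,hit(c,*f(*p),n,d+9))
for p in [(28,79),(382,38),(406,192),(83,232)]: print('panel corner',hit(c,*f(*p),n,d))
z=np.array([0,0,1.])
for p in [(540,157),(688,153),(692,304),(542,308)]: print('case outer top',hit(c,*f(*p),z,20))
for p in [(546,164),(590,164),(590,247),(547,248),(637,162),(682,161),(682,244),(638,244)]: print('strip',hit(c,*f(*p),z,17))
s=status.observe();R=cv2.Rodrigues(np.array(s['tool_rot']))[0];print(R)
E
python3 a.py
```

```text
n [-0.8 -0.1  0.6] d -415.8171233383582 3231 2.0699755951087475 slope 49.849322566793056 yaw 5.873113546459987
tee top (240, 164) [586.8 203.2  85.6]
tee top (246, 201) [551.9 203.5  44.5]
tee top (377, 147) [603.3  52.   86.8]
tee top (382, 184) [568.9  49.7  46. ]
tee top (268, 80) [660.6 159.8 167.4]
tee top (316, 74) [666.  109.4 167.7]
panel corner [662.4 411.  186.1]
panel corner [699.   39.  184.1]
panel corner [563.3  24.1  22.3]
panel corner [522.3 397.9  19.3]
case outer top [ 602.3 -129.2   20. ]
case outer top [ 605.1 -299.    20. ]
case outer top [ 431.8 -298.1   20. ]
case outer top [ 429.5 -128.5   20. ]
strip [ 594.6 -136.1   17. ]
strip [ 594.  -186.5   17. ]
strip [ 498.4 -184.3   17. ]
strip [ 497.8 -135.4   17. ]
strip [ 595.8 -240.4   17. ]
strip [ 596.4 -292.3   17. ]
strip [ 500.5 -289.2   17. ]
strip [ 501.1 -239.    17. ]
[[-0.9  0.4 -0. ]
 [ 0.4  0.9 -0. ]
 [ 0.  -0.  -1. ]]
```

{"method": "step_arm", "body": {
  "deltas": [
    [1, 0.01, -0.015, 0.045, 0.18],
    [1, 0.025, -0.035, 0.02, 0.18],
    [1, 0.03, -0.037, 0, 0.18],
    [1, 0.03, -0.037, 0, 0.153],
    [1, 0.03, -0.037, 0, 0]
  ]
}}

```text
time: 0.6
position: [392.1, 403.0, 296.1]
tool_rot: [-0.165, 3.137, -0.0]
ft_force: [0.6, -0.1, 0.1]
gripper_width: 1.003
finger_force: 0.0
```

{"method": "step_arm", "body": {
  "deltas": [
    [-1, 0.03, -0.037, 0, 0],
    [-1, 0.03, -0.037, 0, 0],
    [-1, 0.03, -0.037, 0, 0],
    [-1, 0.03, -0.037, 0, 0],
    [-1, 0.03, -0.037, 0, 0]
  ]
}}

```text
time: 1.1
position: [542.2, 217.7, 295.8]
tool_rot: [0.161, -3.137, 0.0]
ft_force: [0.1, 0.4, 0.6]
gripper_width: 0.142
finger_force: 0.0
```

{"method": "step_arm", "body": {
  "deltas": [
    [-1, 0.02, -0.04, 0, 0],
    [-1, 0.02, -0.04, 0, 0],
    [-1, 0, 0, 0, 0]
  ]
}}

```text
time: 1.4
position: [583.0, 134.9, 295.2]
tool_rot: [0.151, -3.137, 0.003]
ft_force: [-0.8, 0.4, -0.2]
gripper_width: -0.002
finger_force: 0.0
```

```bash
python3 - <<'E'
from h import *
c=snap('wrist','w1');print(status.observe()['position'])
print(proj(c,[642.5,133.3,184]),proj(c,[656.6,134.7,144]))
W=cloud(c);print(np.isfinite(W[...,2]).mean())
E
```

```text
[582.02942463 137.19579333 295.32716653]
(np.float64(311.1464549058942), np.float64(264.35368898586444)) (np.float64(312.56437861865896), np.float64(258.44807131116335))
0.9959609375
```

View pics/w1.png

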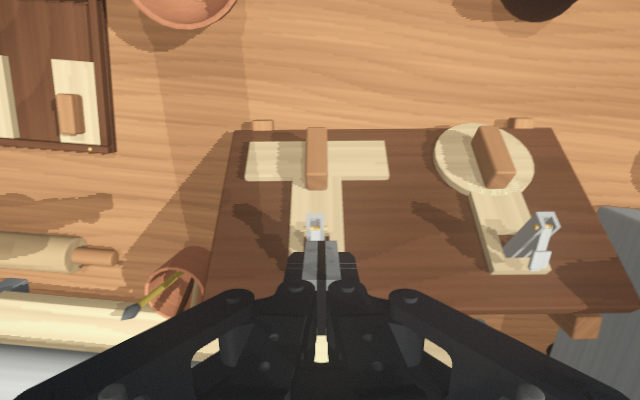

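```bash
python3 - <<'E'
from h import *
np.set_printoptions(precision=1,suppress=True)
c=load('w1');W=cloud(c)
print('cam',-np.array(c['R']).T@np.array(c['t']).ravel())
m=np.zeros(W.shape[:2],np.uint8)
for q in ([[232,190],[285,190],[282,250],[222,290]],[[350,190],[440,190],[480,270],[365,250]],[[400,135],[430,135],[430,180],[400,180]]):cv2.fillPoly(m,[np.array(q)],1)
P=W[(m>0)&np.isfinite(W[...,2])]
for k in range(5):
    ce=P.mean(0);n=np.linalg.svd(P-ce,full_matrices=False)[2][2];n*=np.sign(n[2]);r=(P-ce)@n
    P=P[abs(r)<max(2*r.std(),1.5)]
d=n@ce;yaw=np.arctan2(-n[1],-n[0]);print(n.round(3),d,len(P),r.std(),'slope',np.degrees(np.arccos(n[2])),'yaw',np.degrees(yaw))
for p in [(247,141),(388,141),(389,180),(245,180),(291,250)]: print('tee',p,hit(c,*p,n,d+9))
for p in [(307,127),(327,127),(327,189),(307,189)]: print('bar',p,hit(c,*p,n,d+37))
for p in [(233,130),(553,129)]: print('panel low',p,hit(c,*p,n,d))
print('table',W[60,300],W[60,400],'casefloor',W[90,30])
print('bar depth',np.nanmedian(W[140:180,312:322].reshape(-1,3)@n)-d,'cb',np.nanmedian(W[150:172,340:380].reshape(-1,3)@n)-d)
# keeper points
h=W@n-d; k=(h>42)&(W[...,0]>600)&(abs(W[...,1]-134)<25); k[:, :]&=np.mgrid[:400,:640][0]<245
v,u=np.nonzero(k);
for a in sorted(set(v))[::2]:
    s=v==a;print(a,u[s].min(),u[s].max(),np.nanmedian(W[a,u[s]],0))
E
```

```text
cam [514.9 129.3 437.2]
[-0.8 -0.1  0.6] -419.33346088363885 12684 0.6019596995170673 slope 50.02118108268544 yaw 6.009190819225403
tee (247, 141) [569.2  50.5  42.8]
tee (388, 141) [553.9 207.6  44.2]
tee (389, 180) [589.1 206.2  85.9]
tee (245, 180) [603.7  58.4  84.7]
tee (291, 250) [649.3 114.5 145.8]
bar (307, 127) [545.4 117.   66.4]
bar (327, 127) [543.4 137.7  66.6]
bar (327, 189) [594.2 141.9 127.4]
bar (307, 189) [596.  123.7 127.3]
panel low (233, 130) [561.4  28.2  16.7]
panel low (553, 129) [523.2 405.4  18.5]
table [474.8 100.1   0.7] [463.3 216.7  -0.9] casefloor [ 537.9 -216.5    7.2]
bar depth 36.83713683035222 cb 8.969644350479882
214 306 323 [602.3 132.2 177.7]
216 306 323 [603.5 132.3 179. ]
218 306 323 [604.4 132.5 180.9]
220 306 323 [606.4 132.6 179.5]
222 306 323 [608.9 132.8 177.7]
224 306 323 [611.  133.  175.9]
226 303 326 [610.5 133.  182.3]
228 303 326 [611.2 133.2 183.8]
230 303 326 [613.2 133.3 183.9]
232 306 323 [614.8 133.5 184.2]
234 306 323 [616.8 133.6 183.3]
236 306 323 [618.6 133.8 182.7]
238 306 323 [620.5 133.9 182.6]
240 307 323 [622.4 134.5 182.3]
```

{"method": "step_arm", "body": {
  "deltas": [
    [-1, 0.04, -0.001, 0, 0],
    [-1, 0.021, 0, -0.02, 0],
    [-1, 0, 0, -0.045, 0],
    [-1, 0, 0, -0.03, 0],
    [-1, 0, 0, 0, 0]
  ]
}}

```text
time: 1.95
position: [638.4, 139.4, 194.1]
tool_rot: [0.163, -3.125, 0.0]
ft_force: [-0.3, -0.7, -0.3]
gripper_width: 0.0
finger_force: 0.0
```

{"method": "step_arm", "body": {
  "deltas": [
    [-1, 0.003, -0.002, 0, 0],
    [-1, 0, 0, 0, 0]
  ]
}}

```text
time: 2.15
position: [646.9, 137.0, 204.5]
tool_rot: [-0.162, 3.133, 0.0]
ft_force: [0.1, -0.3, 0.7]
gripper_width: -0.004
finger_force: 0.0
```

```bash
python3 - <<'E'
from h import *
c=snap('wrist','w2');im=c['color'][150:330,200:440,::-1]
cv2.imwrite('pics/c2.png',cv2.resize(im,None,fx=3,fy=3,interpolation=cv2.INTER_CUBIC))
for i in range(3):s=status.observe();print(s['position'],s['ft_force'])
E
```

```text
[646.98774234 136.93764714 204.73837735] [-0.03463704  0.71665613  0.88351684]
[646.98774234 136.93764714 204.73837735] [-0.03463704  0.71665613  0.88351684]
[646.98774234 136.93764714 204.73837735] [-0.03463704  0.71665613  0.88351684]
```

View pics/c2.png

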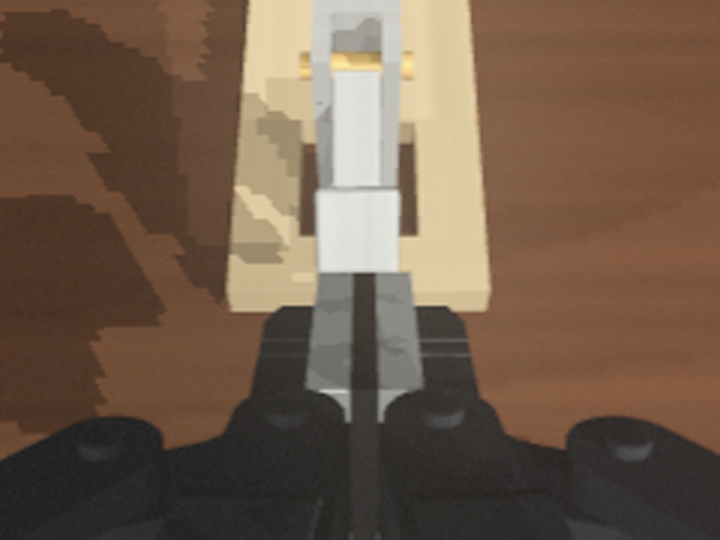

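```bash
python3 - <<'E'
from h import *
np.set_printoptions(precision=1,suppress=True)
c=load('w2');W=cloud(c);z=np.array([0,0,1.])
for p in [(317,190),(400,190),(400,272),(317,272),(358,231)]:
    u,v=200+p[0]/3-.3,150+p[1]/3-.3;print(p,hit(c,u,v,z,183.5),W[int(round(v)),int(round(u))])
for p in [(300,143),(416,236)]: print('slot',W[int(150+p[1]/3),int(200+p[0]/3)])
print(W[223:232,319])
E
```

```text
(317, 190) [633.8 128.6 183.5] [650.6 127.8 134.3]
(400, 190) [632.4 142.1 183.5] [648.9 145.6 134.1]
(400, 272) [646.8 143.7 183.5] [656.8 145.6 159.1]
(317, 272) [648.2 129.9 183.5] [658.6 129.6 158.9]
(358, 231) [640.2 136.  183.5] [640.4 136.  183.3]
slot [639.7 123.8 136.5]
slot [655.3 149.1 143.1]
[[638.2 135.8 183.6]
 [639.2 135.9 182.4]
 [639.6 135.9 182.6]
 [640.4 136.  181.9]
 [640.4 136.  183.3]
 [641.3 136.1 182.3]
 [642.  136.1 181.9]
 [642.3 136.2 182.7]
 [642.1 136.2 184.4]]
```

{"method": "step_arm", "body": {
  "deltas": [
    [-1, -0.004, -0.001, -0.012, 0],
    [-1, 0, 0, -0.009, 0],
    [-1, 0, 0, -0.005, 0],
    [-1, 0, 0, -0.004, 0],
    [-1, 0, 0, -0.002, 0]
  ]
}}

```text
time: 2.7
position: [642.1, 135.5, 170.0]
tool_rot: [-0.161, 3.136, 0.0]
ft_force: [0.0, -0.6, 7.0]
gripper_width: 0.002
finger_force: 3.0
```

{"method": "step_arm", "body": {
  "deltas": [
    [-1, 0, 0, -0.001, 0],
    [-1, 0, 0, 0, 0]
  ]
}}

```text
time: 2.9
position: [642.5, 135.5, 169.8]
tool_rot: [-0.161, 3.135, 0.0]
ft_force: [0.2, 0.1, 5.1]
gripper_width: 0.0
finger_force: 2.1
```

{"method": "step_arm", "body": {
  "deltas": [
    [-1, 0, 0, 0.02, 0],
    [-1, 0, 0, 0.04, 0],
    [0, -0.04, 0, 0.03, 0],
    [0.2, -0.04, 0, 0.0, 0],
    [0.2, 0, 0, 0, 0]
  ]
}}

```text
time: 3.4
position: [558.0, 135.8, 258.0]
tool_rot: [0.162, -3.136, -0.0]
ft_force: [-0.7, -0.6, -0.3]
gripper_width: 0.511
finger_force: 0.0
```

```bash
python3 - <<'E'
from h import *
np.set_printoptions(precision=1,suppress=True)
c=snap('wrist','w3');im=c['color'][60:320,180:580,::-1]
cv2.imwrite('pics/c3.png',cv2.resize(im,None,fx=2,fy=2,interpolation=cv2.INTER_CUBIC))
s=status.observe();print(s['position'],s['ft_force'],s['gripper_width'])
E
```

```text
[559.7 135.6 257.7] [0.7 0.7 0.3] 0.5884991550348279
```

View pics/c3.png

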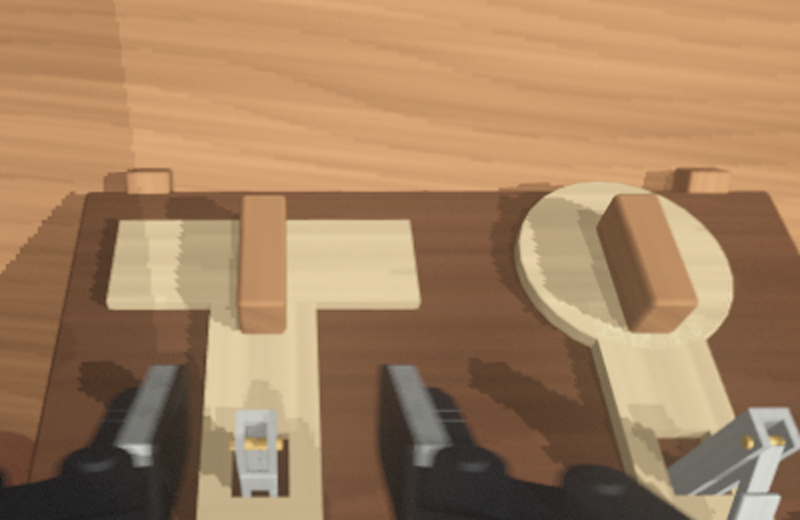

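```bash
python3 - <<'E'
from h import *
np.set_printoptions(precision=1,suppress=True)
c=load('w3');W=cloud(c)
a=np.radians(6);bx=np.array([np.cos(a),np.sin(a),0]);by=np.array([-np.sin(a),np.cos(a),0]);z=np.array([0,0,1.])
u=.6428*bx+.766*z;n=-.766*bx+.6428*z
# plane
m=np.zeros(W.shape[:2],bool);m[160:230,345:400]=1;d=np.nanmedian((W@n)[m]);print('d',d)
U=W@u;Y=W@by;H=W@n-d
s=(H>34)&(H<40)&(W[...,1]<200)&(W[...,2]<140)&(W[...,2]>50);s[:150]|=False;print(s.sum(),np.percentile(U[s],[1,50,99]),np.percentile(Y[s],[1,50,99]))
s2=(H>6)&(H<12)&(W[...,1]<230)&(W[...,1]>30)&(W[...,2]>30);s2[214:]=0
q=s2&(np.mgrid[:400,:640][0]<205)
print('tee cb',np.percentile(U[q],[.5,99.5]),np.percentile(Y[q],[.5,99.5]))
k=(H>15)&(abs(W[...,1]-136)<15)&(W[...,2]>140);k[310:]=0;print('peg',np.percentile(U[k],[1,50,99]),np.percentile(Y[k],[1,50,99]),np.percentile(H[k],[50,99]))
# bar centre
uc=(np.percentile(U[s],1)+np.percentile(U[s],99))/2;yc=np.median(Y[s]);print('bar top ctr',uc*u+yc*by+(d+37)*n)
print('u,n,by',u,n,by)
E
```

```text
d -417.9251306640878
1266 [408.3 441.7 469.3] [58.3 68.5 78.4]
tee cb [401.4 444.1] [ -5.9 142. ]
peg [530.5 542.  545.6] [60.6 68.3 76.6] [56.7 64.1]
bar top ctr [563.5 128.1  91.3]
u,n,by [0.6 0.1 0.8] [-0.8 -0.1  0.6] [-0.1  1.   0. ]
```

{"method": "step_arm", "body": {
  "deltas": [
    [0.2, -0.001, -0.008, -0.03, 0],
    [0.2, 0, 0, -0.045, 0],
    [0.2, 0, 0, -0.03, 0],
    [0.2, 0, 0, -0.02, 0],
    [0.2, 0, 0, 0, 0]
  ]
}}

```text
time: 3.95
position: [558.2, 127.0, 128.1]
tool_rot: [0.16, -3.129, 0.001]
ft_force: [-0.1, 0.3, -0.4]
gripper_width: 0.605
finger_force: 0.0
```

```bash
python3 - <<'E'
from h import *
s=status.observe();print(s['position'],s['tool_rot'],s['ft_force'],s['gripper_width'])
E
```

```text
[558.182157   126.9989704  128.13070859] [ 1.60089658e-01 -3.12868200e+00  7.52981768e-04] [-0.13772134  0.27052989 -0.41017907] 0.6049738243719728
```

{"method": "step_arm", "body": {
  "deltas": [
    [0.2, 0, 0, -0.025, 0],
    [0.2, 0, 0, -0.018, 0],
    [0.2, 0, 0, -0.01, 0],
    [0.2, 0, 0, 0, 0],
    [0.2, 0, 0, 0, 0]
  ]
}}

```text
time: 4.45
position: [561.5, 127.5, 81.4]
tool_rot: [-0.161, 3.136, 0.0]
ft_force: [-0.5, 0.5, -0.1]
gripper_width: 0.596
finger_force: 0.0
```

{"method": "step_arm", "body": {
  "deltas": [
    [0.2, -0.003, 0, -0.012, 0],
    [0.2, 0, 0, -0.008, 0],
    [0.2, 0, 0, -0.004, 0],
    [0.2, 0, 0, 0, 0],
    [0.2, 0, 0, 0, 0]
  ]
}}

```text
time: 4.95
position: [557.4, 127.5, 56.2]
tool_rot: [0.161, -3.137, -0.0]
ft_force: [0.3, 0.1, 0.6]
gripper_width: 0.597
finger_force: 0.0
```

```bash
python3 - <<'E'
from h import *
c=snap('wrist','w4');im=c['color'][60:320,120:520,::-1]
cv2.imwrite('pics/c4.png',cv2.resize(im,None,fx=2,fy=2,interpolation=cv2.INTER_CUBIC))
E
```

```text
(no output)
```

View pics/c4.png

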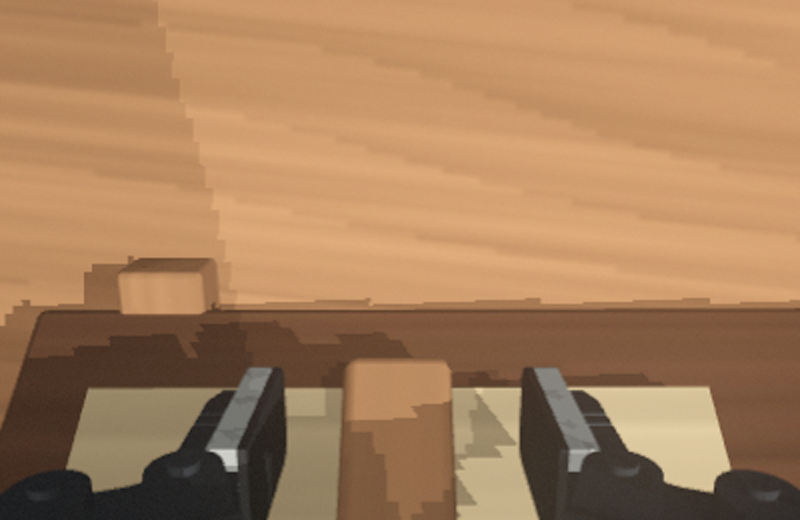

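{"method": "step_arm", "body": {
  "deltas": [
    [-1, 0, 0, 0, 0],
    [-1, 0, 0, 0, 0],
    [-1, 0, 0, 0, 0],
    [-1, 0, 0, 0, 0],
    [-1, 0, 0, 0, 0]
  ],
  "squeeze": 40
}}

```text
time: 5.5
position: [557.8, 127.5, 56.8]
tool_rot: [-0.161, 3.137, -0.0]
ft_force: [-0.1, -1.2, 3.1]
gripper_width: 0.251
finger_force: 39.5
```

{"method": "step_arm", "body": {
  "deltas": [
    [-1, -0.0027, -0.0003, 0.0062, 0],
    [-1, -0.0078, -0.0009, 0.0092, 0],
    [-1, -0.0107, -0.0011, 0.009, 0],
    [-1, 0, 0, 0, 0]
  ]
}}

```text
time: 5.9
position: [536.0, 125.3, 81.6]
tool_rot: [-0.161, 3.136, 0.0]
ft_force: [-0.2, -0.8, -0.4]
gripper_width: 0.25
finger_force: 39.3
```

{"method": "step_arm", "body": {
  "deltas": [
    [-1, -0.0107, -0.0011, 0.009, 0],
    [-1, -0.0107, -0.0011, 0.009, 0],
    [-1, -0.0107, -0.0011, 0.009, 0],
    [-1, -0.0107, -0.0011, 0.009, 0],
    [-1, 0, 0, 0, 0]
  ]
}}

```text
time: 6.4
position: [493.5, 120.9, 117.4]
tool_rot: [-0.161, 3.136, 0.0]
ft_force: [0.5, 1.1, -0.8]
gripper_width: 0.252
finger_force: 39.3
```

```bash
python3 - <<'E'
from h import *
c=snap('scene','s2');im=c['color'][110:310,230:500,::-1]
cv2.imwrite('pics/c5.png',cv2.resize(im,None,fx=2.9,fy=2.9,interpolation=cv2.INTER_CUBIC))
E
```

```text
(no output)
```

View pics/c5.png

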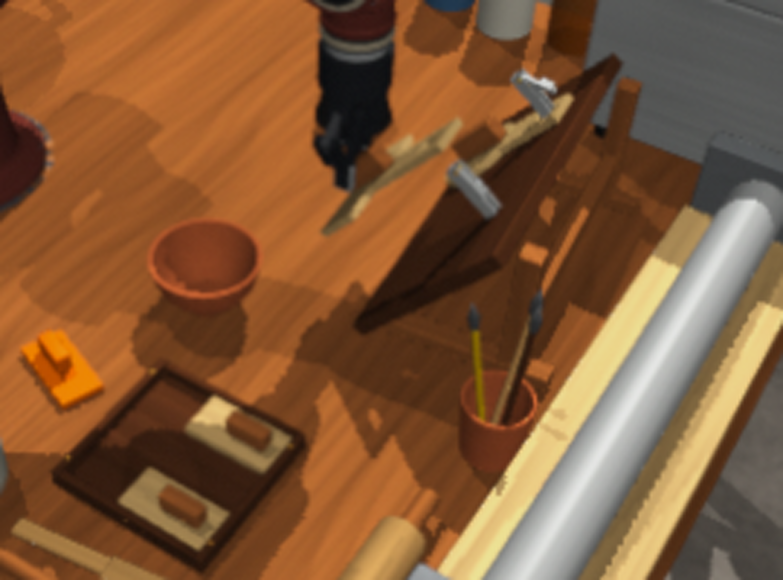

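```bash
python3 - <<'E'
from h import *
np.set_printoptions(precision=1,suppress=True)
c=load('w1');im=c['color'][0:165,0:130,::-1];cv2.imwrite('pics/c6.png',cv2.resize(im,None,fx=3.6,fy=3.6,interpolation=cv2.INTER_CUBIC))
c=load('top1');im=c['color'][145:220,340:415,::-1];b=cv2.resize(im,(594,594),interpolation=cv2.INTER_CUBIC)
a=cv2.imread('pics/c6.png')[:594,:300];cv2.imwrite('pics/c7.png',np.hstack([cv2.resize(a,(200,396)),cv2.resize(b,(594,594))[:396]])) if 0 else None
a=cv2.resize(load('w1')['color'][0:165,20:120,::-1],(340,561),interpolation=cv2.INTER_CUBIC)
b=cv2.resize(im,(450,450),interpolation=cv2.INTER_CUBIC);b=np.vstack([b,np.zeros((111,450,3),np.uint8)])
cv2.imwrite('pics/c7.png',np.hstack([a,b]))
E
```

```text
(no output)
```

View pics/c7.png

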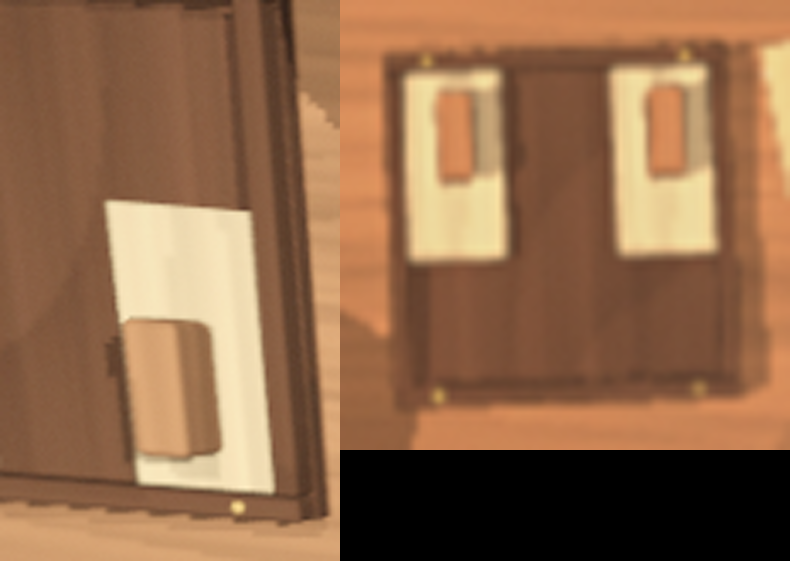

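{"method": "step_arm", "body": {
  "deltas": [
    [-1, 0, 0, 0.03, 0],
    [-1, 0, -0.01, 0.04, 0],
    [-1, 0, -0.04, 0.02, 0],
    [-1, 0, -0.045, 0, 0],
    [-1, 0, -0.045, 0, 0]
  ],
  "squeeze": 20
}}

```text
time: 6.95
position: [494.4, -20.6, 207.4]
tool_rot: [-0.163, 3.135, -0.001]
ft_force: [0.7, 0.6, -1.9]
gripper_width: 0.253
finger_force: 39.4
```

```bash
python3 - <<'E'
from h import *
np.set_printoptions(precision=1,suppress=True)
z=np.array([0,0,1.]);c=load('w1')
for p in [(107,200),(252,211),(274,493),(137,483)]: print('w strip_a',hit(c,20+p[0]/3.4-.35,p[1]/3.4-.35,z,17))
print('w dot',hit(c,20+237/3.4-.35,508/3.4-.35,z,20),'corner',hit(c,20+308/3.4-.35,520/3.4-.35,z,20),'inner wall top',hit(c,20+232/3.4-.35,0,z,20))
c=load('top1')
for p in [(86,60),(345,54),(359,387),(98,396)]: print('t dot',hit(c,340+p[0]/6-.4,145+p[1]/6-.4,z,20))
for p in [(63,70),(161,70),(169,258),(68,260),(270,66),(369,66),(378,252),(277,255)]: print('t strip',hit(c,340+p[0]/6-.4,145+p[1]/6-.4,z,17))
s=status.observe();print(s['position'],s['finger_force'])
E
```

```text
w strip_a [ 500.4 -180.1   17. ]
w strip_a [ 499.6 -131.6   17. ]
w strip_a [ 593.8 -130.9   17. ]
w strip_a [ 594.8 -179.7   17. ]
w dot [ 599.8 -142.7   20. ] corner [ 601.7 -117.7   20. ] inner wall top [ 436.9 -131.5   20. ]
t dot [ 600.  -145.7   20. ]
t dot [ 601.7 -276.9   20. ]
t dot [ 433.  -278.9   20. ]
t dot [ 430.2 -148.6   20. ]
t strip [ 595.6 -134.2   17. ]
t strip [ 595.  -183.8   17. ]
t strip [ 499.3 -185.6   17. ]
t strip [ 498.9 -134.9   17. ]
t strip [ 596.5 -239.    17. ]
t strip [ 595.9 -289.4   17. ]
t strip [ 501.  -290.9   17. ]
t strip [ 500.1 -240.    17. ]
[494.4 -20.6 207.4] 39.36850547790527
```

{"method": "step_arm", "body": {
  "deltas": [
    [-1, -0.011, -0.047, 0, -0.04],
    [-1, -0.011, -0.047, 0, -0.04],
    [-1, -0.011, -0.047, 0, -0.037],
    [-1, -0.011, -0.047, 0, 0],
    [-1, 0, 0, 0, 0]
  ],
  "squeeze": 20
}}

```text
time: 7.45
position: [448.3, -212.1, 206.0]
tool_rot: [0.005, -3.14, 0.002]
ft_force: [0.7, 0.7, -0.8]
gripper_width: 0.252
finger_force: 39.3
```

```bash
cat > tilt.py <<'E'
from h import *
import sys
np.set_printoptions(precision=2,suppress=True)
c=snap('wrist',sys.argv[1]);W=cloud(c);s=status.observe();p=np.array(s['position']);print(p,s['tool_rot'],s['ft_force'],s['finger_force'],s['gripper_width'])
D=W-p
rgb=c['color'].astype(int)
pale=(rgb[...,0]>140)&(rgb[...,2]>90)&(abs(D[...,1])<80)&(abs(D[...,0])<60)&(D[...,2]>-45)&(D[...,2]<60)&(abs(D[...,1])>25)
P=W[pale];print(len(P))
for k in range(5):
    ce=P.mean(0);n=np.linalg.svd(P-ce,full_matrices=False)[2][2];n*=np.sign(n[2]);r=(P-ce)@n;P=P[abs(r)<max(2*r.std(),1.)]
print('n',n,'tilt',np.degrees(np.arctan2(-n[0],n[2])),'roll',np.degrees(n[1]),len(P),r.std())
t=np.arctan2(-n[0],n[2]);u=np.array([np.cos(t),0,np.sin(t)]);U=(P-p)@u
lo=np.percentile(U,1);print('lower edge rel tcp', [lo*u[0]+((ce-p)@n)*n[0], lo*u[2]+((ce-p)@n)*n[2]],'y',np.percentile(P[:,1],[.5,99.5]),'U',np.percentile(U,[1,99]))
E
python3 tilt.py w5
```

```text
[ 448.91 -209.71  205.85] [ 0.01 -3.14 -0.  ] [-0.01  0.34 -1.2 ] 39.32337462902069 0.25021126736711524
8542
n [-0.77 -0.    0.64] tilt 50.168336221126935 roll -0.1669566966626592 7632 0.4810293461198237
lower edge rel tcp [np.float64(3.1252567559390663), np.float64(-13.190701806255309)] y [-286.   -136.49] U [-8.13 39.9 ]
```

```bash
python3 - <<'E'
from h import *
np.set_printoptions(precision=1,suppress=True)
c=load('top1');W=cloud(c);rgb=c['color'].astype(int)
for n,(a,b,e,f) in dict(jar=(215,248,408,442),orange=(218,262,355,388),bowl=(195,245,288,338)).items():
    w=W[a:b,e:f].reshape(-1,3);k=rgb[a:b,e:f].reshape(-1,3)
    s=w[:,2]>(12 if n!='orange' else 8)
    if n=='orange': s=(k[:,0]>170)&(k[:,2]<70)
    print(n,s.sum(),np.nanpercentile(w[s],[2,98],axis=0))
E
```

```text
jar 549 [[ 330.5 -370.4   20.5]
 [ 394.5 -309.2  102.5]]
orange 541 [[ 294.7 -222.9   -2. ]
 [ 387.1 -156.6   35.4]]
bowl 1176 [[343.8 -73.3  12.8]
 [456.1  38.2  69.7]]
```

{"method": "step_arm", "body": {
  "deltas": [
    [-1, -0.045, 0.0015, -0.01, 0],
    [-1, 0, 0, -0.04, 0],
    [-1, 0, 0, -0.045, 0],
    [-1, 0, 0, -0.04, 0],
    [-1, 0, 0, -0.005, 0]
  ]
}}

```text
time: 8.0
position: [401.0, -201.8, 60.7]
tool_rot: [0.019, -3.132, -0.012]
ft_force: [-0.6, 1.4, -1.7]
gripper_width: 0.25
finger_force: 39.2
```

{"method": "step_arm", "body": {
  "deltas": [
    [-1, 0, 0, -0.01, 0],
    [-1, 0, 0, -0.01, 0],
    [-1, 0, 0, -0.005, 0],
    [-1, 0, 0, 0, 0],
    [-1, 0, 0, 0, 0]
  ]
}}

```text
time: 8.5
position: [405.1, -206.2, 42.6]
tool_rot: [-0.017, 3.14, -0.001]
ft_force: [-0.1, -0.0, -1.1]
gripper_width: 0.251
finger_force: 39.3
```

{"method": "step_arm", "body": {
  "deltas": [
    [-1, 0, -0.001, -0.007, 0],
    [-1, 0.005, 0, 0, 0],
    [-1, 0.004, 0, 0, 0],
    [-1, 0.003, 0, 0, 0],
    [-1, 0, 0, 0, 0]
  ]
}}

```text
time: 9.0
position: [414.2, -206.7, 34.6]
tool_rot: [0.019, -3.133, -0.001]
ft_force: [-11.1, -0.4, 7.4]
gripper_width: 0.252
finger_force: 40.5
```

{"method": "step_arm", "body": {
  "deltas": [
    [-1, 0.003, 0, 0.001, 0],
    [-1, 0.003, 0, 0.0005, 0],
    [-1, 0.003, 0, 0.0005, 0],
    [-1, 0.003, 0, 0, 0],
    [-1, 0, 0, 0, 0]
  ]
}}

```text
time: 9.5
position: [424.5, -206.4, 35.7]
tool_rot: [0.019, -3.129, -0.002]
ft_force: [-14.5, -1.6, 6.1]
gripper_width: 0.253
finger_force: 47.2
```

```bash
python3 tilt.py w6
```

```text
[ 424.49 -206.41   35.68] [ 0.02 -3.13 -0.  ] [-14.28  -0.88   6.54] 47.163118589669466 0.2498852178995182
29037
n [-0.54 -0.01  0.84] tilt 33.016175199266094 roll -0.7761855683862419 19625 2.863066995410562
lower edge rel tcp [np.float64(-52.51281777907433), np.float64(-41.28402456355861)] y [-285.23 -128.88] U [-66.53  20.27]
```

{"method": "step_arm", "body": {
  "deltas": [
    [-1, 0.004, 0, 0, 0],
    [-1, 0.004, 0, -0.0005, 0],
    [-1, 0.004, 0, -0.001, 0],
    [-1, 0.003, 0, -0.001, 0],
    [-1, 0, 0, 0, 0]
  ]
}}

```text
time: 10.05
position: [442.8, -206.9, 34.6]
tool_rot: [0.017, -3.138, -0.0]
ft_force: [-1.4, -0.1, 0.3]
gripper_width: 0.25
finger_force: 42.5
```

```bash
sed -i 's/(D\[...,2\]>-45)/(D[...,2]>-22)/' tilt.py; python3 tilt.py w7
```

```text
[ 443.73 -207.03   34.66] [ 0.02 -3.14  0.  ] [-1.43  0.51  0.68] 42.461760342121124 0.2535693346611358
16612
n [-0.24 -0.    0.97] tilt 13.81748490072361 roll -0.1401408710434306 14797 0.4916130879131688
lower edge rel tcp [np.float64(-18.29516190135815), np.float64(-6.962720354103387)] y [-280.8  -131.45] U [-19.43  18.78]
```

{"method": "step_arm", "body": {
  "deltas": [
    [-1, 0, 0, 0.015, 0],
    [-1, 0.012, -0.0035, 0, 0],
    [-1, 0, 0, 0, 0],
    [-1, 0, 0, 0, 0]
  ]
}}

```text
time: 10.5
position: [455.5, -210.0, 49.0]
tool_rot: [0.017, -3.141, -0.001]
ft_force: [0.1, 1.0, -0.9]
gripper_width: 0.252
finger_force: 42.3
```

```bash
python3 tilt.py w8; python3 - <<'E'
from h import *
c=load('w8');im=c['color'][:,:,::-1]
t=snap('top','top2')['color'][130:230,320:440,::-1]
cv2.imwrite('pics/c8.png',np.vstack([cv2.resize(im[:240],(760,285)),cv2.resize(t,(360,300),interpolation=cv2.INTER_CUBIC)@np.eye(3) if 0 else np.hstack([cv2.resize(t,(360,300),interpolation=cv2.INTER_CUBIC),np.zeros((300,400,3),np.uint8)])]))
E
```

```text
[ 455.14 -209.89   48.75] [ 0.02 -3.14 -0.  ] [ 0.09 -0.1  -1.04] 42.29053035378456 0.24560656250724996
16655
n [-0.24 -0.    0.97] tilt 13.998423370776331 roll -0.1624932662187211 14800 0.4943390889007169
lower edge rel tcp [np.float64(-17.029973558145066), np.float64(-6.696804133037942)] y [-283.94 -134.57] U [-18.14  20.23]
```

View pics/c8.png

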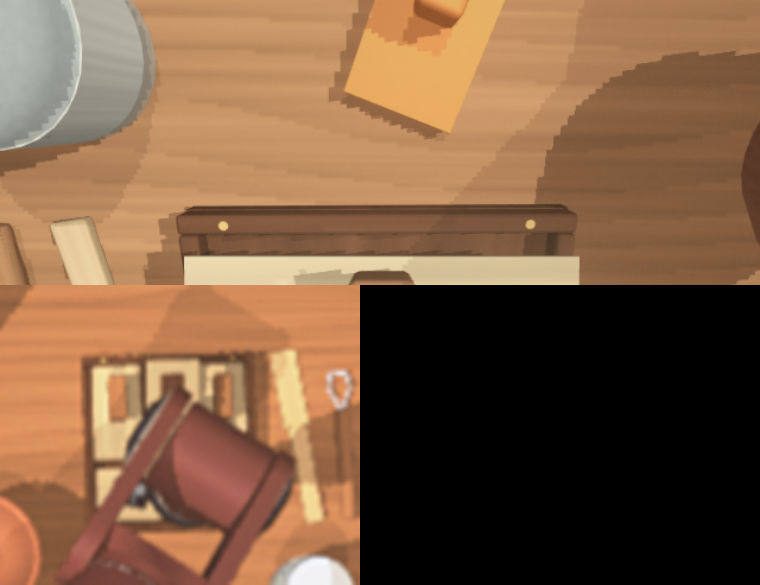

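```bash
python3 - <<'E'
from h import *
np.set_printoptions(precision=1,suppress=True)
c=load('w8');z=np.array([0,0,1.])
for p in [(222,226),(530,224),(178,206),(576,206),(204,233),(560,233)]: print(p,hit(c,p[0]/1.1875-.1,p[1]/1.1875-.1,z,20))
for p in [(184,256),(579,256)]: print('tee',hit(c,p[0]/1.1875-.1,p[1]/1.1875-.1,z,48.75-6.7))
# tee edge direction / yaw
W=cloud(c)
t=load('top2')
for p in [(103,360),(233,357),(145,362),(202,358)]: print('top',p,hit(t,320+p[0]/3-.3,130+p[1]/3-95-.3,z,20 if p[0] in(103,233) else 70))
E
```

```text
(222, 226) [ 432.7 -277.4   20. ]
(530, 224) [ 430.5 -146.3   20. ]
(178, 206) [ 424.2 -295.2   20. ]
(576, 206) [ 422.5 -127.7   20. ]
(204, 233) [ 435.9 -285.4   20. ]
(560, 233) [ 434.3 -133.    20. ]
tee [ 438.8 -284.3   42. ]
tee [ 437.2 -134.5   42. ]
top (103, 360) [ 599.7 -146.    20. ]
top (233, 357) [ 601.4 -277.7   20. ]
top (145, 362) [ 588.1 -184.2   70. ]
top (202, 358) [ 591.4 -240.1   70. ]
```

{"method": "step_arm", "body": {
  "deltas": [
    [-1, 0.0005, -0.0008, -0.012, 0.004],
    [-1, 0, 0, -0.008, 0],
    [-1, 0, 0, -0.003, 0],
    [-1, 0, 0, 0, 0],
    [-1, 0, 0, 0, 0]
  ]
}}

```text
time: 11.1
position: [455.9, -211.0, 26.0]
tool_rot: [0.022, -3.141, -0.0]
ft_force: [-0.1, -0.2, -0.5]
gripper_width: 0.251
finger_force: 42.3
```

{"method": "step_arm", "body": {
  "deltas": [
    [-1, 0, 0, -0.002, 0],
    [-1, 0.0005, 0, -0.0015, 0],
    [-1, 0.0005, 0, -0.001, 0],
    [-1, 0, 0, 0, 0]
  ]
}}

```text
time: 11.5
position: [456.9, -211.2, 22.5]
tool_rot: [0.022, -3.14, -0.0]
ft_force: [-2.9, 0.8, 5.7]
gripper_width: 0.249
finger_force: 43.2
```

```bash
python3 tilt.py w9
```

```text
[ 456.92 -211.18   22.53] [ 0.02 -3.14  0.  ] [-3.04  1.12  5.3 ] 43.15510332584381 0.254201861905255
17563
n [-0.24 -0.    0.97] tilt 13.798347196130345 roll -0.19910762725683223 14836 0.5107951870486123
lower edge rel tcp [np.float64(-17.56176723376265), np.float64(-6.922005323629787)] y [-285.06 -135.69] U [-18.71  19.74]
```

{"method": "step_arm", "body": {
  "deltas": [
    [-1, 0.0015, 0, -0.001, 0],
    [-1, 0.0015, 0, -0.001, 0],
    [-1, 0.0015, 0, -0.001, 0],
    [-1, 0.001, 0, -0.001, 0],
    [-1, 0, 0, 0, 0]
  ]
}}

```text
time: 12.05
position: [462.4, -211.4, 19.6]
tool_rot: [0.023, -3.139, 0.0]
ft_force: [-6.6, 2.6, 12.1]
gripper_width: 0.25
finger_force: 42.1
```

```bash
python3 tilt.py w10
```

```text
[ 462.36 -211.39   19.58] [ 0.02 -3.14  0.  ] [-6.23  2.06 12.66] 42.07562771625817 0.24805724663858328
30343
n [-0.33 -0.01  0.94] tilt 19.543773761733082 roll -0.3834770214634448 28969 2.7874556098295264
lower edge rel tcp [np.float64(-58.61620442200751), np.float64(-22.49776178504628)] y [-289.99 -136.14] U [-62.77  18.03]
```

```bash
sed -i 's/pale=(/pale=(W[...,2]>13)\&(W[...,0]>p[0]-30)\&(/' tilt.py; python3 tilt.py w11
```

```text
[ 462.36 -211.39   19.58] [ 0.02 -3.14  0.  ] [-6.4   1.53 11.78] 42.05267088487744 0.2519476664835616
18554
n [-0.1 -0.   1. ] tilt 5.646591509523881 roll -0.09520645448976825 16262 0.4897611963175575
lower edge rel tcp [np.float64(-21.245783449941683), np.float64(-3.5628494579923307)] y [-285.2  -135.96] U [-21.49  20.18]
```

{"method": "step_arm", "body": {
  "deltas": [
    [-1, 0, 0, 0.003, 0],
    [-1, -0.0035, 0, 0, 0],
    [-1, 0, 0, -0.002, 0],
    [-1, 0.0005, 0, -0.0015, 0],
    [-1, 0.0005, 0, -0.001, 0]
  ]
}}

```text
time: 12.65
position: [460.6, -211.2, 18.3]
tool_rot: [0.022, -3.141, -0.001]
ft_force: [-5.2, 5.9, 16.2]
gripper_width: 0.254
finger_force: 43.1
```

```bash
python3 tilt.py w12
```

```text
[ 460.6  -211.14   18.3 ] [ 0.02 -3.14 -0.  ] [-4.8   3.68 15.  ] 42.87692951504141 0.2513065250387281
19014
n [-0.05 -0.    1.  ] tilt 2.8064981925220427 roll -0.05107944290776219 16604 0.4907254049966231
lower edge rel tcp [np.float64(-22.306882822819077), np.float64(-2.102656749197438)] y [-284.99 -135.78] U [-22.38  20.3 ]
```

{"method": "step_arm", "body": {
  "deltas": [
    [-1, 0.0005, 0, -0.0007, 0],
    [-1, 0.0005, 0, -0.0006, 0],
    [-1, 0.0003, 0, -0.0005, 0],
    [-1, 0, 0, 0, 0]
  ]
}}

```text
time: 13.1
position: [462.0, -211.1, 17.2]
tool_rot: [0.022, -3.141, -0.001]
ft_force: [-5.6, 5.4, 18.7]
gripper_width: 0.251
finger_force: 47.3
```

```bash
python3 tilt.py w13
```

```text
[ 461.95 -211.12   17.14] [ 0.02 -3.14 -0.  ] [-6.78  5.35 18.9 ] 47.31164371361956 0.2500987402001566
19492
n [-0. -0.  1.] tilt 0.12526142935037662 roll -0.012936952480612014 17527 0.4708517145579421
lower edge rel tcp [np.float64(-23.380051704405528), np.float64(-0.8124285430392232)] y [-285.22 -135.54] U [-23.38  52.21]
```

{"method": "step_arm", "body": {
  "deltas": [
    [0, 0, 0, 0, 0],
    [0, 0, 0, 0, 0],
    [0, 0, 0, 0.001, 0],
    [0, 0, 0, 0.03, 0],
    [0, 0, 0, 0.045, 0]
  ]
}}

```text
time: 13.65
position: [458.1, -208.9, 86.9]
tool_rot: [0.021, -3.134, -0.009]
ft_force: [0.2, -0.7, -0.2]
gripper_width: 0.499
finger_force: 0.0
```

{"method": "step_arm", "body": {
  "deltas": [
    [0, 0, 0, 0.045, 0],
    [0, 0, 0, 0.045, 0],
    [0, -0.02, 0.04, 0.02, 0],
    [0, -0.02, 0.04, 0, 0],
    [0, 0, 0.045, 0, 0]
  ]
}}

```text
time: 14.15
position: [419.9, -85.3, 200.5]
tool_rot: [-0.017, 3.141, -0.0]
ft_force: [1.7, 0.2, -0.4]
gripper_width: 0.499
finger_force: 0.0
```

{"method": "step_arm", "body": {
  "deltas": [
    [0, 0, 0.045, 0, 0],
    [0, 0, 0.045, 0, 0],
    [0, 0, 0.045, 0, 0],
    [0, 0, 0, 0, 0]
  ]
}}

```text
time: 14.55
position: [420.1, 53.3, 199.4]
tool_rot: [0.034, -3.14, -0.003]
ft_force: [-0.4, -0.5, -0.0]
gripper_width: 0.498
finger_force: 0.0
```

```bash
python3 - <<'E'
from h import *
a=snap('top','top3')['color'][90:260,150:450,::-1];b=snap('scene','s3')['color'][120:320,220:460,::-1]
cv2.imwrite('pics/c9.png',np.vstack([cv2.resize(a,(600,340),interpolation=cv2.INTER_CUBIC),cv2.resize(b,(600,500),interpolation=cv2.INTER_CUBIC)[240:500]]))
s=status.observe();print(s['position'],s['ft_force'],s['time'])
E
```

```text
[420.654628    49.7098334  199.51007999] [ 0.00440983 -0.81074255 -0.08117447] 14.65
```

View pics/c9.png

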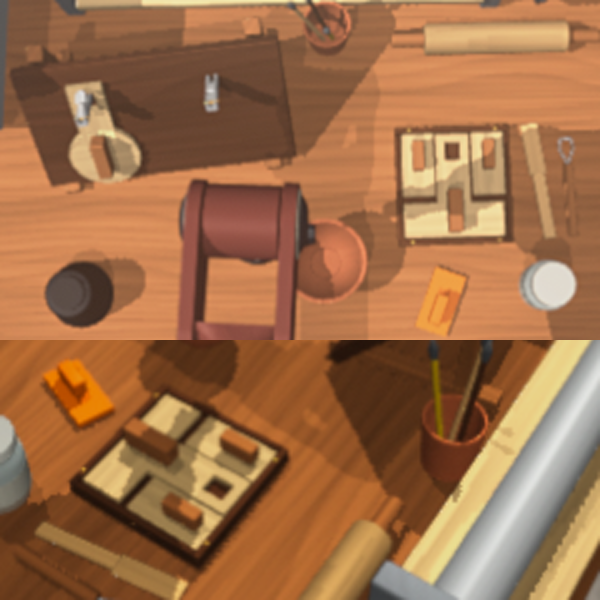

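```bash
python3 - <<'E'
from h import *
np.set_printoptions(precision=1,suppress=True)
c=load('top3');W=cloud(c);c0=load('top1');W0=cloud(c0)
f=lambda x,y:(int(round(150+x/2)),int(round(90+y/2)))
for n,p in dict(cbL=(425,218),cbR=(485,218),stemlow=(455,175),stemtop=(440,140),stripa=(410,185),stripb=(485,182)).items():
    u,v=f(*p);print(n,np.nanmedian(W[v-1:v+2,u-1:u+2].reshape(-1,3),0))
d=np.abs(c['color'].astype(int)-c0['color'].astype(int)).sum(2)[150:190,350:410]
z=np.array([0,0,1.])
for p in [(401,134),(435,134),(436,199),(471,133),(506,132),(507,196)]:print(hit(c,150+p[0]/2-.25,90+p[1]/2-.25,z,17))
E
```

```text
cbL [ 464.6 -167.5   18.4]
cbR [ 463.9 -257.9   16.9]
stemlow [ 527.8 -217.4   17.7]
stemtop [ 582.9 -194.4   16.8]
stripa [ 516.2 -147.3   20. ]
stripb [ 518.1 -259.5   17.4]
[ 594.1 -134.6   17. ]
[ 593.5 -186.2   17. ]
[ 494.3 -185.5   17. ]
[ 594.4 -241.    17. ]
[ 595.4 -294.4   17. ]
[ 497.5 -292.8   17. ]
```

Every template reads about 17 mm high, so all lie flat, and the arm is clear.

```bash
python3 -c "
from cell import order;print(order.finish_job())"
```

```text
the job is handed in; nothing more can be done
None
```

The tee is in the case, lying flat with its stem between the two straight templates; its peg's keeper was pressed flat first, the round template still hangs on its peg, nothing else appears disturbed in the final pictures, and the job was handed in at about 15 s.

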